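# Shim the rocking bench meter

### The arm

A 6-joint arm with a two-finger parallel gripper is mounted at the origin on the work surface. World frame = base frame: x ahead of the robot, y to its left, z up, the work surface at z = 0. Lengths are in m, angles in rad, forces in N, time in s.
With the tool pointing down it reaches from about 0.3 to 0.875 m from the base axis. Payload 6.4 kg.
Tool frame: the origin (TCP) lies on the mounting face of the last link; the fingertips stand 173 mm ahead of it and the grasp point (between the pads) lies 155 mm ahead of it (ctrl.tip_reach is the distance from the TCP to the fingertips, in m); z points along the fingers, y is the line along which they close (so a half turn about z gives the same grasp; the last joint's range is limited). The gripper opens to 85 mm and grips with 20 to 120 N. Pads are 22 mm wide; open, the fingers measure 114 mm over their backs; the gripper's body (76 mm by 85 mm) begins 54 mm behind the grasp point. The pads swing forward as they close: fully open they stand 13 mm farther back than shut.
Start: joints at [0.95, 0.181, 1.607, -0, 1.354, -0.206], TCP at [0.232, 0.526, 0.405] pointing down, gripper open.
Joint ranges: [-2.99, 2.99], [-0.89, 2.07], [0.3, 2.58], [-1.14, 4.28], [0, 2.63], [-3.12, 3.12]. Speed limits (rad/s): [2.57, 2.57, 3.01, 3.14, 3.14, 3.14].

### API

Orientations are given as a unit quaternion [w, x, y, z].
In Python, from bench import ctrl gives the robot as it stands.
- The arm moves only by the shell command python3 -m pendant 'ROWS'. ROWS is JSON, a list that holds one entry, the list of rows, each a list of 7 numbers: the opening, from 0 (shut) to 1 (fully open), then the shift along the tool's x, y, z in mm, then the turn, a rotation vector about the tool's x, y, z in rad. A call has 1 to 5 rows; each row is the pose to reach, as a shift and turn from the pose commanded when the call began, along the tool's axes at that moment; what a row does not reach only later rows make up. A row lasts 1/12 s, in which the tool goes at most 41.7 mm and 7.16 degrees, less where a joint would pass 70% of its speed; a pose out of reach is approached as far as the arm can. A call with a gripper value outside its range is refused whole. The fingers move at their own pace and stop on an object; the grip force is fixed at half the most. Time passes only in rows, so rows that repeat a pose let the fingers close. It gives the time, the measured TCP pose, the force, the opening and the grip force at its end, in the units of the state.
- ctrl.get_obs(): the state, without advancing time (a new reading comes with each control period).
- ctrl.camera(name): name is "scene" or "top"; returns the picture (420x560x3 uint8, red, green, blue); there is no depth.
- ctrl.camera_params(name): a dict with "mtx" (3x3 intrinsics, pixels), "world_from_camera" (4x4, takes a point from camera to world coordinates). Camera axes: x right, y down, z forward; pixel columns grow to the right and rows downward; lengths in m; the calibration is good to about 2 mm. A picture is of the moment at which its call begins. camera_params takes no time and is no camera call.
- ctrl.hand_in(): hands the job in; it is judged then, once.
Trained networks look in the newest picture that a camera, given by its name, has taken for a name from the list of things; names that differ only in an ending like _2 or _b are one class to them, and where a whole thing is asked for, a point or a joint stands for the part that bears it (a point fixed in the world has none). Each returns a list of dicts, best first, with "confidence" (0 to 1); they miss things now and then, are a little off and sometimes report something else, mostly with a low value. They report only what shows in the picture. A call takes as long as a camera call. They do not tell look-alikes from the thing itself.
- ctrl.boxes_of(camera, name): "point" ([column, row] as shares, 0 to 1, of the picture: columns of its width, rows of its height, amid what is visible of it).
The state is a dict: "time_s": time; "q": joint angles; "dq": joint speeds; "joint_efforts": joint torques, N m; "eef_pos": TCP position; "eef_rot": TCP orientation; "wrist_force": force on the tool from outside, world axes, zero at the start; "torque": the same for the moment, N m; "opening": opening from 0.0 (shut) to 1.0 (fully open); "grasp_force": force on a finger pad.
Only numpy, scipy, OpenCV 4.12 (cv2) and the standard library are available. Lean on these libraries where they do the work, as an engineer would, in place of code of your own. Each camera call takes 0.05 s, during which the arm holds its last target. There are 200 camera calls.

### The job

The bench meter rocks because its rear left foot has lost its rubber pad and hangs clear of the bench. With your fingertips push the grey plastic wedge along the bench, thin end first, squarely under that foot until it is snug and the rocking stops, but not so far that it jacks the meter up off level; then take your fingers off the wedge and press down on top of the case, at the corner over that foot, to check that it stands firm. Do not pick anything up, do not shift the meter from its place or disturb the other things, and leave the wedge under the foot.

Things in the scene. Friction and masses are not known exactly. Their poses are not given: they have to be found in the camera images.
- meter: The bench meter: grey case, 250 mm deep (x) x 214 mm wide (y), top 102 mm and underside 12 mm above the bench, 2.6 kg, loose on four round feet centred at x = +-92, y = +-80 mm. Origin on the bench under its middle; x points from the front panel (robot's side) to the rear, y left, z up. Level on three feet; its rear left corner (+x, +y) dips 6 mm when pressed with 1 to 2 N.
- bare_foot (a point): Centre of the underside of the bare rear left foot: a black stud 22 mm across, its flat underside 6 mm above the bench, at x = +92, y = +80 mm of the meter, 27 mm in from the left side of the case.
- corner (a point): The place to press: on top of the case straight above the bare foot, 102 mm above the bench, flat and free.
- wedge: The grey plastic wedge, 120 long (x) x 40 wide (y) mm, 45 g, even slope from 2 mm at the thin end (+x) to 14 mm at the heel (-x), lying left of the meter, thin end towards the bare foot. Origin under its middle. It meets the foot when the foot's centre is at its x = +31 mm; a few mm more (pushing with 3 to 6 N) and it is snug; beyond that it lifts the meter. It stays jammed when let go.
- wedge_tip (a point): Middle of the wedge's thin end, 60 mm ahead of its origin, 1 mm above its underside.
- wedge_heel (a point): Middle of the wedge's upright heel face (40 mm wide, 14 mm high), 60 mm behind its origin, 7 mm above its underside: the face to push on.
- screwdriver: Screwdriver, 170 mm long, black handle, lying beside the wedge's path on the robot's side. Origin at the middle of its underside. To be left alone.
- bubble_level: Round bubble level, 42 mm across, 16 mm high, lying behind the meter's rear left corner. Origin at the middle of its underside. To be left alone.
- beaker: Glass beaker, 72 mm across, 92 mm high, right of the meter. Origin at the middle of its underside. To be left alone.
- well_insert: Aluminium cylinder with drilled holes in its top, 48 mm across, 100 mm high, right of the meter. Origin at the middle of its underside. To be left alone.
- bath_fluid: White plastic bottle with a blue cap, 68 mm across, 150 mm high, right of the meter. Origin at the middle of its underside. To be left alone.
- pocket_meter: Hand-held meter lying flat, 150 x 74 x 28 mm, far left. Origin at the middle of its underside. To be left alone.
- amber_jar: Brown glass jar, 60 mm across, 85 mm high, far left. Origin at the middle of its underside. To be left alone.
There are look-alikes about, which are no part of the job. What is shaped like the wedge but blue is not meant.

How it is judged:
On the way, in this order (a step that is already met when the one before it is completed fails the run):
1. the wedge sits snug under the bare foot, bearing against it, with the meter level and the fingers off the wedge (contact force between wedge and meter above 0.5 N and x of bare_foot in the frame of wedge between 0.012 and 0.042 m and y of bare_foot in the frame of wedge between -0.02 and 0.02 m and angle between meter's own z axis and vertical below 0.005 rad and contact force between the fingers and wedge below 0.1 N), for 0.2 s.
2. the fingers press down on the case top at the corner over that foot with at least 3 N, and the meter does not rock (contact force between the fingers and meter above 3 N and horizontal distance between the grasp point and corner below 0.045 m and height (world z) of the grasp point above 0.1 m and angle between meter's own z axis and vertical below 0.006 rad and contact force between wedge and meter above 0.5 N), for 0.2 s.
At the end, for the whole second after the job is handed in: The wedge lies flat, bears on the bare foot with over 0.5 N, the foot within 20 mm of its centre line and 12 to 42 mm ahead of its middle; the meter is level within 0.3 degrees and within 12 mm of its place; everything is at rest, other things within 20 mm of their places (contact force between wedge and meter above 0.5 N and x of bare_foot in the frame of wedge between 0.012 and 0.042 m and y of bare_foot in the frame of wedge between -0.02 and 0.02 m and angle between meter's own z axis and vertical below 0.005 rad and distance of meter from where it was at the start of the episode below 0.012 m and linear speed of each of meter, wedge below 0.01 m/s and height (world z) of wedge below 0.004 m and angle between wedge's own z axis and vertical below 0.06 rad and distance of each of screwdriver, bubble_level, beaker, well_insert, bath_fluid, pocket_meter, amber_jar from where it was at the start of the episode below 0.02 m); the robot touches nothing.
It fails at once if the wedge is picked up or flipped (height (world z) of wedge_tip above 0.02 m or height (world z) of wedge_heel above 0.025 m).
It fails at once if the meter is lifted or shoved from its place (height (world z) of meter above 0.01 m or distance of meter from where it was at the start of the episode above 0.02 m).
It fails at once if another thing is disturbed (distance of any of screwdriver, bubble_level, beaker, well_insert, bath_fluid, pocket_meter, amber_jar from where it was at the start of the episode above 0.03 m).
It also fails if it takes over 54 s, if anything falls off the work surface, if the arm or the gripper's body presses on something with over 40 N, if the wrist force passes 120 N, or if a joint passes its speed limit or range.

## Working session

There is one attempt and no reset: what is moved stays moved. The work goes in short steps, Python scripts to look and compute and a shell command to move; the robot and the scene stay as the last step left them, time stands still between calls to the robot, and variables do not carry over. Pictures are saved under pics/ and viewed, at most 10 in all, crops included, and the job is handed in when it is done.

```bash
mkdir -p pics
cat > h.py <<'E'
from bench import ctrl
import numpy as np, cv2
def snap(c,f):
    im=ctrl.camera(c); cv2.imwrite('pics/'+f,im[:,:,::-1]); return im
def ray(c,px,z):
    p=ctrl.camera_params(c); T=np.array(p["world_from_camera"]); K=np.array(p["mtx"])
    d=T[:3,:3]@np.linalg.solve(K,[px[0],px[1],1]); o=T[:3,3]
    return o+d*(z-o[2])/d[2]
def proj(c,P):
    p=ctrl.camera_params(c); T=np.linalg.inv(np.array(p["world_from_camera"])); v=np.array(p["mtx"])@(T[:3,:3]@np.array(P)+T[:3,3]); return v[:2]/v[2]
E
python3 - <<'E'
from h import *
Z=dict(meter=.102,wedge=.008,corner=.102,wedge_tip=.002,wedge_heel=.007,bubble_level=.016,screwdriver=.01)
for c in("top","scene"):
    snap(c,c+'1.png')
    for n in Z:
        for d in ctrl.boxes_of(c,n)[:3]:
            px=np.array(d["point"])*[560,420]; print(c,n,px.round(),ray(c,px,Z[n]).round(3),round(d["confidence"],2))
o=ctrl.get_obs();print(o["time_s"],o["eef_pos"],o["eef_rot"],o["wrist_force"])
E
```

```text
top meter [307. 251.] [ 0.423 -0.07   0.102] 0.63
top wedge [183. 192.] [0.6   0.319 0.008] 0.85
top wedge [248. 208.] [0.553 0.11  0.008] 0.61
top corner [306. 248.] [ 0.431 -0.068  0.102] 0.81
top wedge_tip [189. 191.] [0.604 0.3   0.002] 0.8
top wedge_tip [247. 203.] [0.571 0.114 0.002] 0.65
top wedge_heel [248. 206.] [0.56  0.11  0.007] 0.59
top wedge_heel [187. 191.] [0.603 0.307 0.007] 0.55
top wedge_heel [418. 267.] [ 0.379 -0.426  0.007] 0.38
top bubble_level [280. 169.] [0.68  0.014 0.016] 0.67
top screwdriver [233. 254.] [0.408 0.153 0.01 ] 0.54
scene meter [286. 192.] [ 0.47  -0.01   0.102] 0.77
scene wedge [287. 259.] [0.563 0.116 0.008] 0.66
scene wedge [328. 319.] [0.597 0.316 0.008] 0.59
scene wedge [233. 123.] [ 0.343 -0.469  0.008] 0.42
scene corner [284. 188.] [ 0.465 -0.022  0.102] 0.6
scene wedge_tip [323. 316.] [0.597 0.301 0.002] 0.98
scene wedge_tip [282. 264.] [0.58  0.118 0.002] 0.95
scene wedge_tip [229. 258.] [0.679 0.017 0.002] 0.51
scene wedge_heel [323. 319.] [0.606 0.311 0.007] 0.74
scene wedge_heel [284. 259.] [0.569 0.111 0.007] 0.24
scene bubble_level [229. 258.] [0.685 0.026 0.016] 0.62
scene screwdriver [342. 240.] [0.405 0.156 0.01 ] 0.63
0.8 [0.23171473 0.52627764 0.40472461] [2.19006183e-05 2.05896951e-01 9.78573679e-01 2.61679820e-05] [-0.70821299 -0.44363554 -0.15212832]
```

View pics/top1.png

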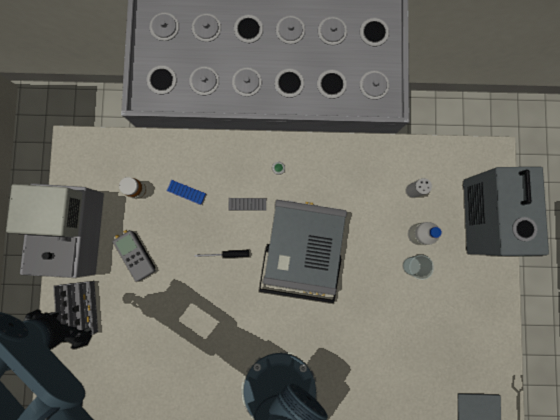

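View pics/scene1.png

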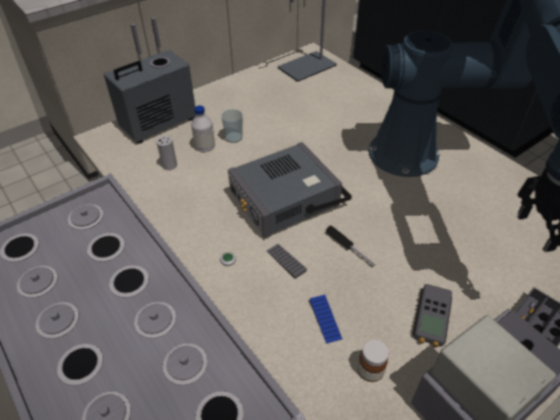

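The top view shows the grey wedge at (248,204), with the blue look-alike at (187,192) and the meter at about (305,250), slightly yawed. The screwdriver is at (225,254) and the bubble level at (279,169). Next I'll zoom in for the edges.

Run:
```python
from h import *
a=cv2.imread('pics/top1.png')[180:310,220:360]; b=cv2.imread('pics/scene1.png')[140:285,215:355]
a=cv2.resize(a,None,fx=5.6,fy=4.6*560/460,interpolation=cv2.INTER_CUBIC) if 0 else cv2.resize(a[:100],(784,560),interpolation=cv2.INTER_CUBIC)
cv2.imwrite('pics/topz.png',a)
cv2.imwrite('pics/scz.png',cv2.resize(b[:145],None,fx=4,fy=4,interpolation=cv2.INTER_CUBIC))
im=cv2.imread('pics/top1.png').astype(int)
# grey wedge mask
sub=im[190:216,222:270]; m=(sub.sum(2)<420).astype(np.uint8)
n,l,s,c=cv2.connectedComponentsWithStats(m); k=1+s[1:,4].argmax(); print(s[k],c[k]+[222,190])
ys,xs=np.where(l==k); r=cv2.minAreaRect(np.c_[xs+222,ys+190].astype(np.float32)); 
for p in cv2.boxPoints(r): print(p, ray("top",p,.006).round(4))
```

```text
[  6   7  40  14 538] [247.15613383 203.60780669]
[228. 197.] [0.5876 0.1754 0.006 ]
[267. 197.] [0.5905 0.0519 0.006 ]
[267. 210.] [0.5491 0.0508 0.006 ]
[228. 210.] [0.5463 0.174  0.006 ]
```

View pics/topz.png

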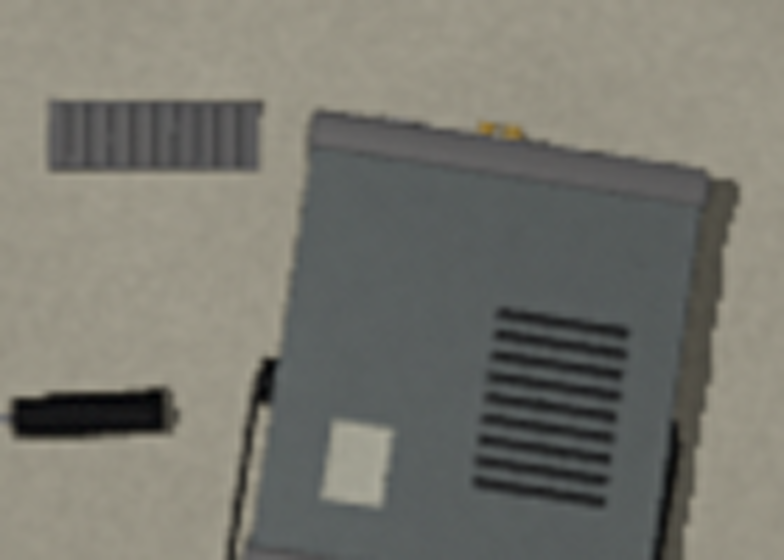

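View pics/scz.png

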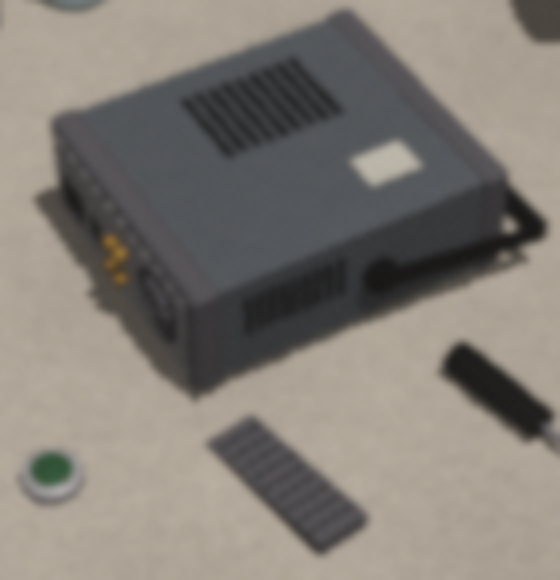

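Run:
```python
from h import *
P={}
for c,n,px in [("top","RL",(275.9,199.6)),("top","RR",(346.3,210.4)),("scene","RL",(262.5,215)),("scene","RR",(228.8,169.5)),("scene","FL",(341.3,185.8)),("scene","FR",(301.3,143))]:
    P[c,n]=ray(c,px,.102); print(c,n,P[c,n].round(4))
for c in("top","scene"):
    d=P[c,"RL"]-P[c,"RR"]; print("w",np.linalg.norm(d),"yaw",np.arctan2(d[1],d[0])-np.pi/2)
d=P["scene","RL"]-P["scene","FL"];print("d",np.linalg.norm(d),np.arctan2(d[1],d[0]))
mid={c:P[c,"RL"]for c in("top","scene")}
for c in mid: 
  y=np.arctan2(*(P[c,"RL"]-P[c,"RR"])[1::-1])-np.pi/2
  R=np.array([[np.cos(y),-np.sin(y)],[np.sin(y),np.cos(y)]]); print("foot",P[c,"RL"][:2]+R@[-33,-27]/np.array(1000.))
# wedge scene corners: tip near/far, heel
for n,px,z in [("tipA",(208,443),.002),("tipB",(252,416),.002),("heelA",(322,538),.014),("heelB",(367,514),.014)]:
    print(n,ray("scene",(px[0]/4+215,px[1]/4+140),z).round(4))
for n,px,z in [("tipA",(263,101),.002),("tipB",(259,171),.002),("heelA",(50,101),.014),("heelB",(48,171),.014)]:
    print("top",n,ray("top",(px[0]/5.6+220,px[1]/5.6+180),z).round(4))
```

```text
top RL [0.5713 0.0236 0.102 ]
top RR [ 0.5442 -0.1835  0.102 ]
scene RL [0.5703 0.0226 0.102 ]
scene RR [ 0.5416 -0.1789  0.102 ]
scene FL [0.3362 0.0652 0.102 ]
scene FR [ 0.3047 -0.1463  0.102 ]
w 0.2088124360317615 yaw -0.13016738766722247
w 0.20356438795901144 yaw -0.14149718543110823
d 0.23789059932726642 -0.17977576859056466
foot [0.53509039 0.00106489]
foot [0.53378379 0.00055957]
tipA [0.5847 0.0576 0.002 ]
tipB [0.5473 0.0568 0.002 ]
heelA [0.5792 0.1721 0.014 ]
heelB [0.5446 0.1748 0.014 ]
top tipA [0.5877 0.052  0.002 ]
top tipB [0.5477 0.0533 0.002 ]
top heelA [0.5834 0.1715 0.014 ]
top heelB [0.5439 0.1713 0.014 ]
```

```bash
cat >> h.py <<'E'
from scipy.spatial.transform import Rotation as Ro
foot=np.array([.540,.005]); u=np.array([.1445,.9895]); n=np.array([.9895,-.1445])
def to(xy,z,yaw=None):
    o=ctrl.get_obs(); q=o["eef_rot"]; R=Ro.from_quat([q[1],q[2],q[3],q[0]])
    d=R.inv().apply(np.r_[xy,z]-o["eef_pos"])*1000
    a=np.degrees(np.arctan2(*R.as_matrix()[1::-1,1]))
    print("shift",d.round(1),"yaw_y",a.round(1), "turn", None if yaw is None else [round(np.radians(-((yaw-a+k)%360-k)),3) for k in(180,0)])
E
python3 - <<'E'
from h import *
print(ctrl.tip_reach,ctrl.get_obs()["opening"])
to(foot+.112*u+.075*n,.23,81.7)
E
```

```text
0.1734 0.9978463361989677
shift [-534.6 -224.9  174.7] yaw_y 66.2 turn [np.float64(-0.27), np.float64(-0.27)]
```

```bash
python3 -m pendant '[[[0.8,-185,-78,0,0,0,0],[0.8,-185,-78,0,0,0,0],[0.8,-185,-78,0,0,0,0],[0.8,-185,-78,0,0,0,0],[0.8,-185,-78,0,0,0,0]]]'
python3 -m pendant '[[[0.8,-185,-78,0,0,0,0],[0.8,-185,-78,0,0,0,0],[0.8,-185,-78,0,0,0,0],[0.8,-185,-78,0,0,0,0],[0.8,-185,-78,0,0,0,0]]]'
python3 -m pendant '[[[0.8,-165,-69,50,0,0,-0.27],[0.8,-165,-69,50,0,0,-0.27],[0.8,-165,-69,50,0,0,-0.27],[0.8,-165,-69,50,0,0,-0.27],[0.8,-165,-69,50,0,0,-0.27]]]'
python3 -c "
from h import *
to(foot+.112*u+.075*n,.19,81.7)"
```

```text
time_s: 1.22
eef_pos: [0.3709, 0.3784, 0.4049]
eef_rot: [0.0, 0.206, 0.979, -0.0]
wrist_force: [1.5, 0.5, 0.8]
opening: 0.799
grasp_force: 0.0
time_s: 1.63
eef_pos: [0.5091, 0.232, 0.4049]
eef_rot: [0.0, 0.206, 0.978, -0.0]
wrist_force: [-0.4, 0.4, -0.3]
opening: 0.8
grasp_force: 0.0
time_s: 2.05
eef_pos: [0.6328, 0.1008, 0.353]
eef_rot: [-0.0, 0.074, 0.997, -0.001]
wrist_force: [0.0, 0.6, 1.0]
opening: 0.803
grasp_force: 0.0
shift [  2.9   4.  163. ] yaw_y 81.5 turn [np.float64(-0.003), np.float64(-0.003)]
```

```bash
python3 -m pendant '[[[0.8,3,4,163,0,0,0],[0.8,3,4,163,0,0,0],[0.8,3,4,163,0,0,0],[0.8,3,4,163,0,0,0],[0.8,3,4,163,0,0,0]]]'
python3 -m pendant '[[[0.8,0,0,4,0,0,0],[0.8,0,0,8,0,0,0],[0.8,0,0,8,0,0,0]]]'
python3 -c "
from h import *
snap('scene','s2.png'); im=cv2.imread('pics/s2.png')[200:340,180:360]; cv2.imwrite('pics/s2z.png',cv2.resize(im,None,fx=4,fy=4,interpolation=cv2.INTER_CUBIC))
to(foot+.112*u+.031*n,.18,81.7)"
```

```text
time_s: 2.47
eef_pos: [0.6237, 0.109, 0.1822]
eef_rot: [-0.008, 0.073, 0.997, -0.0]
wrist_force: [-3.0, -0.4, -1.0]
opening: 0.802
grasp_force: 0.0
time_s: 2.72
eef_pos: [0.6297, 0.1091, 0.1864]
eef_rot: [0.002, 0.072, 0.997, 0.0]
wrist_force: [0.0, -0.2, -0.1]
opening: 0.802
grasp_force: 0.0
shift [42.8 -4.   6.5] yaw_y 81.7 turn [np.float64(0.0), np.float64(-6.283)]
```

View pics/s2z.png

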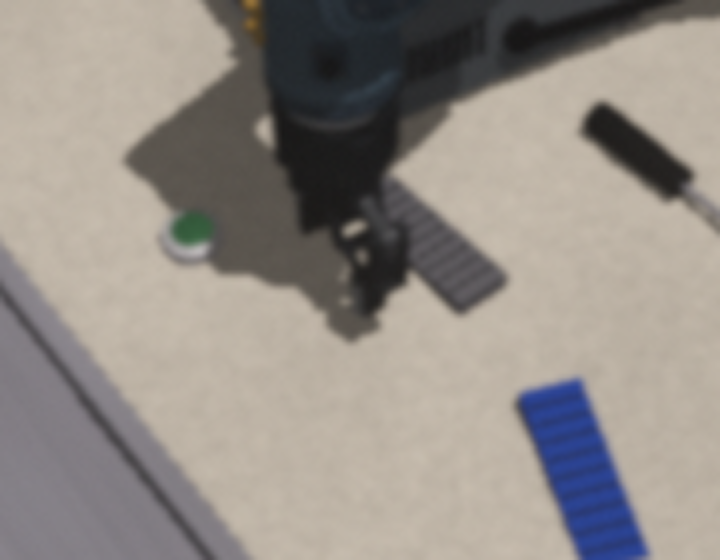

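The gripper is behind the wedge's rear side, around (380,250) in the crop, and nothing has been touched. Now a guarded descent.

```bash
python3 -m pendant '[[[0.8,0,0,3,0,0,0],[0.8,0,0,5,0,0,0],[0.8,0,0,5,0,0,0],[0.8,0,0,5,0,0,0]]]'
python3 -m pendant '[[[0.8,0,0,3,0,0,0],[0.8,0,0,5,0,0,0],[0.8,0,0,5,0,0,0],[0.8,0,0,5,0,0,0]]]'
python3 -m pendant '[[[0.8,0,0,2,0,0,0],[0.8,0,0,4,0,0,0],[0.8,0,0,4,0,0,0],[0.8,0,0,4,0,0,0]]]'
```

```text
time_s: 3.1
eef_pos: [0.6284, 0.1091, 0.1792]
eef_rot: [0.0, 0.072, 0.997, 0.0]
wrist_force: [-0.3, -0.2, -0.2]
opening: 0.799
grasp_force: 0.0
time_s: 3.43
eef_pos: [0.6281, 0.1091, 0.1733]
eef_rot: [-0.0, 0.072, 0.997, -0.0]
wrist_force: [-0.4, -0.8, 1.1]
opening: 0.798
grasp_force: 0.0
time_s: 3.77
eef_pos: [0.6282, 0.1091, 0.1694]
eef_rot: [-0.0, 0.072, 0.997, -0.0]
wrist_force: [-0.4, 1.0, 0.3]
opening: 0.798
grasp_force: 0.0
```

```bash
python3 -m pendant '[[[0.8,0,0,2,0,0,0],[0.8,0,0,4,0,0,0],[0.8,0,0,4,0,0,0],[0.8,0,0,4,0,0,0]]]'
python3 -m pendant '[[[0.8,0,0,1,0,0,0],[0.8,0,0,2,0,0,0],[0.8,0,0,2,0,0,0],[0.8,0,0,2,0,0,0]]]'; python3 -c "
from h import *
to(foot+.112*u+.031*n,.16,81.7)"
```

```text
time_s: 4.1
eef_pos: [0.6285, 0.1091, 0.1662]
eef_rot: [0.0, 0.072, 0.997, 0.0]
wrist_force: [-1.5, -0.3, 4.9]
opening: 0.801
grasp_force: 2.4
time_s: 4.43
eef_pos: [0.6286, 0.1092, 0.1661]
eef_rot: [0.0, 0.072, 0.997, -0.0]
wrist_force: [-8.4, -0.4, 18.8]
opening: 0.801
grasp_force: 9.7
shift [41.6 -3.9  6.1] yaw_y 81.7 turn [np.float64(0.0), np.float64(-6.283)]
```

Bench contact is at TCP z≈0.1662, so I'll back off to about 2 mm clear and push sideways.

```bash
python3 -m pendant '[[[0.8,0,-4,-5,0,0,0],[0.8,5,-4,-5,0,0,0],[0.8,12,-4,-5,0,0,0],[0.8,18,-4,-5,0,0,0],[0.8,24,-4,-5,0,0,0]]]'
python3 -m pendant '[[[0.8,4,0,0,0,0,0],[0.8,8,0,0,0,0,0],[0.8,12,0,0,0,0,0],[0.8,16,0,0,0,0,0],[0.8,17,0,0,0,0,0]]]'
python3 -m pendant '[[[0.8,0,0,0,0,0,0],[0.8,0,0,0,0,0,0]]]'; python3 -c "
from h import *
to(foot+.112*u+.031*n,.168,81.7)
snap('scene','s3.png'); im=cv2.imread('pics/s3.png')[200:300,220:360]; cv2.imwrite('pics/s3z.png',cv2.resize(im,None,fx=5,fy=5,interpolation=cv2.INTER_CUBIC))"
```

```text
time_s: 4.85
eef_pos: [0.6027, 0.1089, 0.1679]
eef_rot: [-0.001, 0.072, 0.997, -0.0]
wrist_force: [-0.5, 0.2, -0.8]
opening: 0.797
grasp_force: 0.1
time_s: 5.27
eef_pos: [0.5865, 0.1113, 0.1686]
eef_rot: [-0.0, 0.072, 0.997, 0.0]
wrist_force: [0.0, -0.3, 0.4]
opening: 0.8
grasp_force: 0.1
time_s: 5.43
eef_pos: [0.5872, 0.1111, 0.1688]
eef_rot: [0.0, 0.072, 0.997, 0.0]
wrist_force: [0.6, 0.6, 0.2]
opening: 0.808
grasp_force: 0.0
shift [0.4 0.2 0.8] yaw_y 81.7 turn [np.float64(0.0), np.float64(-6.283)]
```

View pics/s3z.png

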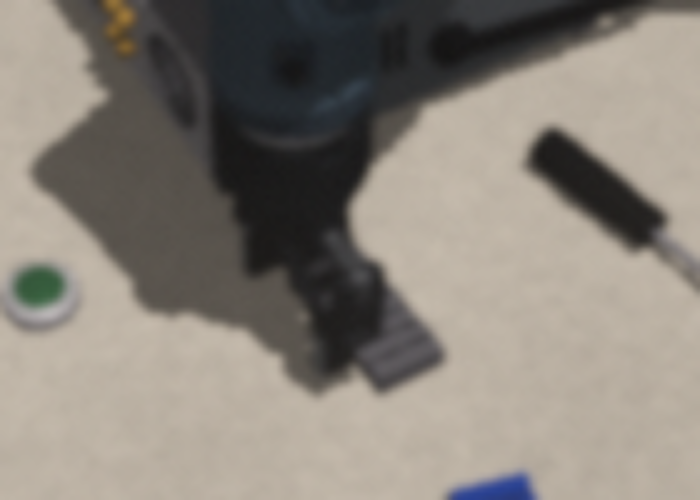

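Only the wedge's heel end shows, at (400,350) in the crop, beside the finger. I'll retreat, take a clear look, and set up behind the heel.

```bash
python3 -m pendant '[[[0.8,-15,0,0,0,0,0],[0.8,-30,0,0,0,0,0],[0.8,-30,0,-30,0,0,0],[0.8,-30,0,-70,0,0,0],[0.8,-30,0,-110,0,0,0]]]'
python3 -m pendant '[[[0.1,40,41,-20,0,0,0],[0.1,40,82,-20,0,0,0],[0.1,40,123,-20,0,0,0],[0.1,40,160,-20,0,0,0],[0.1,40,160,-20,0,0,0]]]'
cat > w.py <<'E'
from h import *
import sys
im=snap('top',sys.argv[1]).astype(int)
sub=im[186:222,222:274]; m=((sub.sum(2)<420)).astype(np.uint8)
cnt,l,s,c=cv2.connectedComponentsWithStats(m)
for k in range(1,cnt):
    if s[k,4]<150: continue
    ys,xs=np.where(l==k); r=cv2.minAreaRect(np.c_[xs+222,ys+186].astype(np.float32)); print(s[k])
    cw=ray('top',c[k]+[222,186],.008); d=cw[:2]-foot
    bx=np.array([ray('top',p,.006)[:2] for p in cv2.boxPoints(r)]); e=bx-np.roll(bx,1,0); L=np.linalg.norm(e,axis=1); v=e[L.argmax()]
    print(cw.round(4),'s,n',(d@u).round(4),(d@n).round(4),'L',L.round(4),'axis deg',np.degrees(np.arctan2(v[1],v[0]))%180)
z=cv2.resize(im[180:280,205:345].astype(np.uint8)[:,:,::-1],None,fx=5,fy=5,interpolation=cv2.INTER_CUBIC); cv2.imwrite('pics/z'+sys.argv[1],z)
E
python3 w.py t4.png; python3 -c "
from h import *
to(foot+.215*u,.19,171.7)"
```

```text
time_s: 5.9
eef_pos: [0.6165, 0.1065, 0.278]
eef_rot: [-0.002, 0.073, 0.997, -0.0]
wrist_force: [1.4, 0.3, 0.9]
opening: 0.799
grasp_force: 0.0
time_s: 6.32
eef_pos: [0.6, 0.2763, 0.2997]
eef_rot: [0.001, 0.07, 0.998, 0.001]
wrist_force: [-0.2, -0.5, 0.4]
opening: 0.105
grasp_force: 0.0
[   0    0   52   36 1581]
[0.5734 0.1108 0.008 ] s,n 0.1095 0.0178 L [0.1114 0.1621 0.1116 0.1608] axis deg 91.34010350641057
shift [ 20.7 -61.3 109. ] yaw_y 82.0 turn [np.float64(-1.566), np.float64(-1.566)]
```

View pics/zt4.png

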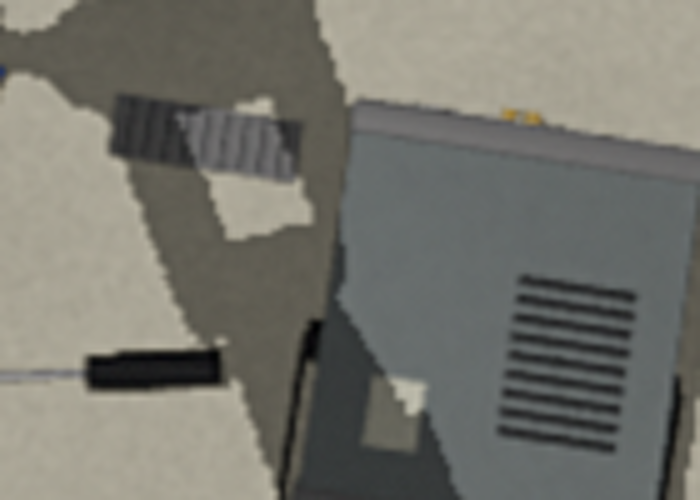

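The wedge, with its heel at (114,125) and tip at (299,152) in the crop, is now parallel to the meter's rear edge. I'll compute the offset.

Run:
```python
from h import *
f=lambda x,y,z: ray('top',(x/5+205,y/5+180),z)[:2]
h=(f(118,95,.014)+f(110,155,.014))/2; t=(f(302,122,.002)+f(296,182,.002))/2
for p in(h,t): d=p-foot; print(p.round(4),'s,n',(d@u).round(4),(d@n).round(4))
print(np.linalg.norm(h-t),np.degrees(np.arctan2(*(h-t)[::-1])))
to(foot+.215*u,.19,171.7)
```

```text
[0.5613 0.1743] s,n 0.1706 -0.0034
[0.5481 0.0579] s,n 0.0535 0.0003
0.11716538231621162 83.49347633422839
shift [ 20.7 -61.3 109. ] yaw_y 82.0 turn [np.float64(-1.566), np.float64(-1.566)]
```

```bash
python3 -m pendant '[[[0.1,21,-61,40,0,0,-0.6],[0.1,21,-61,40,0,0,-0.6],[0.1,21,-61,40,0,0,-0.6],[0.1,21,-61,40,0,0,-0.6],[0.1,21,-61,40,0,0,-0.6]]]'
python3 -m pendant '[[[0.1,0,0,20,0,0,-0.6],[0.1,0,0,20,0,0,-0.6],[0.1,0,0,20,0,0,-0.6],[0.1,0,0,20,0,0,-0.6],[0.1,0,0,20,0,0,-0.6]]]'
python3 -m pendant '[[[0.1,0,0,20,0,0,-0.366],[0.1,0,0,20,0,0,-0.366],[0.1,0,0,20,0,0,-0.366],[0.1,0,0,20,0,0,-0.366],[0.1,0,0,20,0,0,-0.366]]]'
python3 -c "
from h import *
to(foot+.215*u-.002*n,.178,171.7)"
```

```text
time_s: 6.78
eef_pos: [0.5705, 0.2116, 0.2579]
eef_rot: [-0.001, -0.228, 0.974, -0.0]
wrist_force: [0.1, -0.2, 0.3]
opening: 0.099
grasp_force: 0.0
time_s: 7.2
eef_pos: [0.5708, 0.2121, 0.2382]
eef_rot: [-0.001, -0.506, 0.863, -0.0]
wrist_force: [0.2, -0.0, 1.5]
opening: 0.098
grasp_force: 0.0
time_s: 7.62
eef_pos: [0.5709, 0.2126, 0.2186]
eef_rot: [-0.0, -0.651, 0.759, -0.0]
wrist_force: [0.3, -0.7, -0.7]
opening: 0.097
grasp_force: 0.0
shift [-5.1  2.6 40.6] yaw_y 171.2 turn [np.float64(-0.009), np.float64(-0.009)]
```

```bash
python3 -m pendant '[[[0.1,-5,3,20,0,0,-0.009],[0.1,-5,3,38,0,0,-0.009],[0.1,-5,3,40,0,0,-0.009],[0.1,-5,3,40,0,0,-0.009],[0.1,-5,3,40,0,0,-0.009]]]'
python3 -m pendant '[[[0.1,0,0,2,0,0,0],[0.1,0,0,2,0,0,0],[0.1,0,0,2,0,0,0]]]'; python3 -c "
from h import *
to(foot+.105*u-.002*n,.176,171.7)"
```

```text
time_s: 8.03
eef_pos: [0.5689, 0.2187, 0.1793]
eef_rot: [0.0, -0.655, 0.756, -0.0]
wrist_force: [-0.0, -0.2, -0.2]
opening: 0.101
grasp_force: 0.0
time_s: 8.28
eef_pos: [0.5689, 0.2189, 0.1775]
eef_rot: [0.001, -0.656, 0.755, -0.0]
wrist_force: [-0.1, -0.1, -0.3]
opening: 0.104
grasp_force: 0.0
shift [1.108e+02 1.000e-01 1.500e+00] yaw_y 171.9 turn [np.float64(0.004), np.float64(-6.279)]
```

```bash
python3 -m pendant '[[[0.1,12,0,1,0,0,0],[0.1,24,0,1,0,0,0],[0.1,30,0,1,0,0,0],[0.1,36,0,1,0,0,0],[0.1,42,0,1,0,0,0]]]'
python3 -m pendant '[[[0.1,7,0,0,0,0,0],[0.1,14,0,0,0,0,0],[0.1,21,0,0,0,0,0],[0.1,28,0,0,0,0,0],[0.1,35,0,0,0,0,0]]]'
python3 -m pendant '[[[0.1,5,0,0,0,0,0],[0.1,10,0,0,0,0,0],[0.1,15,0,0,0,0,0],[0.1,18,0,0,0,0,0],[0.1,18,0,0,0,0,0]]]'; python3 w.py t5.png;python3 -c "
from h import *
to(foot+.102*u-.002*n,.176,171.7)"
```

```text
time_s: 8.7
eef_pos: [0.5626, 0.1762, 0.1757]
eef_rot: [-0.0, -0.655, 0.755, 0.0]
wrist_force: [0.1, 0.2, -0.5]
opening: 0.101
grasp_force: 0.1
time_s: 9.12
eef_pos: [0.5577, 0.142, 0.1757]
eef_rot: [0.0, -0.656, 0.755, -0.0]
wrist_force: [-0.4, 0.5, 0.4]
opening: 0.1
grasp_force: 0.1
time_s: 9.53
eef_pos: [0.5552, 0.1243, 0.1756]
eef_rot: [-0.0, -0.656, 0.755, 0.0]
wrist_force: [0.2, -0.3, -0.2]
opening: 0.104
grasp_force: 0.0
[   0    0   52   36 1693]
[0.5693 0.1113 0.008 ] s,n 0.1094 0.0136 L [0.1114 0.1621 0.1116 0.1608] axis deg 91.34010350641057
shift [18.5 -0.2 -0.3] yaw_y 171.9 turn [np.float64(0.004), np.float64(-6.279)]
```

View pics/zt5.png

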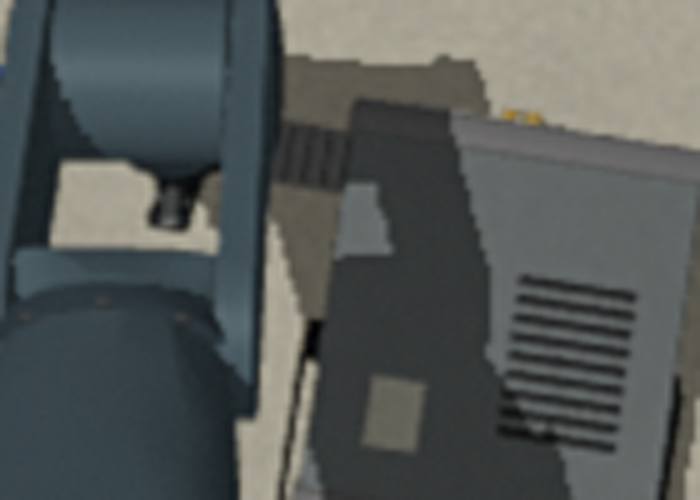

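The wedge, (285–350, 150) in the crop, is entering squarely under the rear left of the case. Now creep forward while watching the force.

```bash
python3 -m pendant '[[[0.1,4,0,0,0,0,0],[0.1,8,0,0,0,0,0],[0.1,11,0,0,0,0,0],[0.1,12,0,0,0,0,0],[0.1,12,0,0,0,0,0]]]'
python3 -m pendant '[[[0.1,1,0,0,0,0,0],[0.1,2,0,0,0,0,0],[0.1,2,0,0,0,0,0],[0.1,2,0,0,0,0,0]]]'
python3 -m pendant '[[[0.1,1,0,0,0,0,0],[0.1,2,0,0,0,0,0],[0.1,2,0,0,0,0,0],[0.1,2,0,0,0,0,0]]]'
```

```text
time_s: 10.0
eef_pos: [0.5535, 0.1127, 0.1757]
eef_rot: [-0.0, -0.656, 0.755, -0.0]
wrist_force: [-0.8, 0.5, -0.0]
opening: 0.094
grasp_force: 0.0
time_s: 10.33
eef_pos: [0.5533, 0.111, 0.1757]
eef_rot: [-0.0, -0.656, 0.755, -0.0]
wrist_force: [-0.4, -0.0, -0.1]
opening: 0.097
grasp_force: 0.0
time_s: 10.67
eef_pos: [0.553, 0.1089, 0.1757]
eef_rot: [-0.0, -0.656, 0.755, -0.0]
wrist_force: [-0.3, -0.3, 0.3]
opening: 0.096
grasp_force: 0.0
```

```bash
python3 -m pendant '[[[0.1,1,0,0,0,0,0],[0.1,2,0,0,0,0,0],[0.1,2,0,0,0,0,0],[0.1,2,0,0,0,0,0]]]'
python3 -m pendant '[[[0.1,1,0,0,0,0,0],[0.1,1,0,0,0,0,0],[0.1,1,0,0,0,0,0]]]'
python3 -m pendant '[[[0.1,1,0,0,0,0,0],[0.1,1,0,0,0,0,0],[0.1,1,0,0,0,0,0]]]'
```

```text
time_s: 11.0
eef_pos: [0.5527, 0.1069, 0.1757]
eef_rot: [-0.0, -0.656, 0.755, -0.0]
wrist_force: [0.0, -0.3, -0.3]
opening: 0.099
grasp_force: 0.0
time_s: 11.25
eef_pos: [0.5525, 0.106, 0.1757]
eef_rot: [-0.0, -0.656, 0.755, -0.0]
wrist_force: [1.2, -0.4, 0.4]
opening: 0.098
grasp_force: 0.0
time_s: 11.5
eef_pos: [0.5524, 0.105, 0.1757]
eef_rot: [-0.0, -0.656, 0.755, 0.0]
wrist_force: [-0.3, -0.2, 0.2]
opening: 0.103
grasp_force: 0.0
```

```bash
for i in 1 2; do :; done; python3 -m pendant '[[[0.1,1,0,0,0,0,0],[0.1,1,0,0,0,0,0],[0.1,1,0,0,0,0,0]]]' | grep -E 'pos|force'
python3 -m pendant '[[[0.1,1,0,0,0,0,0],[0.1,1,0,0,0,0,0],[0.1,1,0,0,0,0,0]]]' | grep -E 'pos|force'
python3 -m pendant '[[[0.1,1,0,0,0,0,0],[0.1,1,0,0,0,0,0],[0.1,1,0,0,0,0,0]]]' | grep -E 'pos|force'
```

```text
eef_pos: [0.5523, 0.104, 0.1757]
wrist_force: [-0.7, -1.0, -0.2]
grasp_force: 0.0
eef_pos: [0.5521, 0.1031, 0.1757]
wrist_force: [0.2, 1.1, 0.4]
grasp_force: 0.3
eef_pos: [0.552, 0.1022, 0.1757]
wrist_force: [-0.1, 1.6, 0.5]
grasp_force: 1.3
```

```bash
python3 -m pendant '[[[0.1,1,0,0,0,0,0],[0.1,1,0,0,0,0,0],[0.1,1,0,0,0,0,0]]]' | grep -E 'pos|force'
python3 -m pendant '[[[0.1,1,0,0,0,0,0],[0.1,1,0,0,0,0,0],[0.1,1,0,0,0,0,0]]]' | grep -E 'pos|force'
```

```text
eef_pos: [0.5519, 0.1013, 0.1757]
wrist_force: [0.7, 5.4, -0.9]
grasp_force: 2.6
eef_pos: [0.5517, 0.1006, 0.1757]
wrist_force: [0.4, 6.4, -0.4]
grasp_force: 3.2
```

Snug: about 6 N, roughly 3 mm past first contact. Back off, lift and move over the corner.

```bash
python3 -m pendant '[[[0.1,-15,0,0,0,0,0],[0.1,-30,0,0,0,0,0],[0.1,-30,0,-40,0,0,0],[0.1,-30,0,-80,0,0,0],[0.1,-30,0,-120,0,0,0]]]' | grep -E 'pos|force|time'
python3 -m pendant '[[[0.1,0,0,-20,0,0,0],[0.1,40,0,-20,0,0,0],[0.1,80,0,-20,0,0,0],[0.1,120,0,-20,0,0,0],[0.1,126,0,-20,0,0,0]]]' | grep -E 'pos|force'
python3 -c "
from h import *
to(foot,.28,171.7)"; python3 w.py t6.png >/dev/null; python3 -c "
from h import *
snap('scene','s6.png'); im=cv2.imread('pics/s6.png')[140:285,215:355]; cv2.imwrite('pics/s6z.png',cv2.resize(im,None,fx=4,fy=4,interpolation=cv2.INTER_CUBIC))"
```

```text
time_s: 13.17
eef_pos: [0.5553, 0.1295, 0.2957]
wrist_force: [0.7, 0.8, 0.3]
grasp_force: 0.0
eef_pos: [0.5413, 0.0253, 0.3152]
wrist_force: [0.5, 0.7, 0.1]
grasp_force: 0.0
shift [19.1 -2.1 35.8] yaw_y 170.0 turn [np.float64(-0.029), np.float64(-0.029)]
```

View pics/s6z.png

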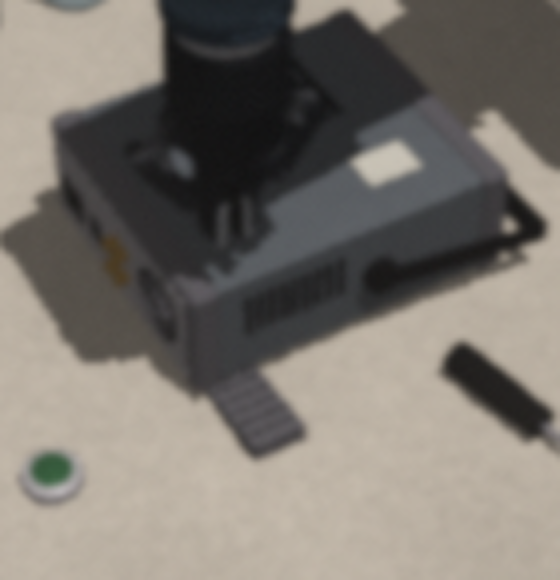

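The wedge is square under the rear left corner, heel at (280,440) in the crop. The meter hasn't moved, and the fingers are above the corner. Now press.

```bash
python3 -m pendant '[[[0.1,12,-1,20,0,0,0],[0.1,12,-1,35,0,0,0],[0.1,12,-1,35,0,0,0],[0.1,12,-1,35,0,0,0]]]' | grep -E 'pos|force'
python3 -m pendant '[[[0.1,0,0,2,0,0,0],[0.1,0,0,4,0,0,0],[0.1,0,0,4,0,0,0],[0.1,0,0,4,0,0,0]]]' | grep -E 'pos|force'
python3 -m pendant '[[[0.1,0,0,1,0,0,0],[0.1,0,0,2,0,0,0],[0.1,0,0,2,0,0,0],[0.1,0,0,2,0,0,0]]]' | grep -E 'pos|force'
```

```text
eef_pos: [0.5411, 0.0221, 0.2793]
wrist_force: [-0.3, 0.0, 0.6]
grasp_force: 0.0
eef_pos: [0.5416, 0.0213, 0.2765]
wrist_force: [0.6, -0.6, 0.3]
grasp_force: 0.0
eef_pos: [0.5418, 0.021, 0.2753]
wrist_force: [-1.9, 1.3, 7.5]
grasp_force: 3.8
```

```bash
python3 -m pendant '[[[0.1,0,0,0.5,0,0,0],[0.1,0,0,0.5,0,0,0],[0.1,0,0,0.5,0,0,0],[0.1,0,0,0.5,0,0,0],[0.1,0,0,0.5,0,0,0]]]' | grep -E 'pos|force'
python3 -m pendant '[[[0.1,0,0,0,0,0,0],[0.1,0,0,0,0,0,0],[0.1,0,0,0,0,0,0]]]' | grep -E 'pos|force'
```

```text
eef_pos: [0.5419, 0.021, 0.2752]
wrist_force: [-3.2, 0.8, 9.9]
grasp_force: 5.2
eef_pos: [0.5419, 0.021, 0.2752]
wrist_force: [-3.7, 0.8, 9.8]
grasp_force: 5.2
```

Firm at 10 N with no sinking. Lift straight up and check.

```bash
python3 -m pendant '[[[0.1,0,0,-15,0,0,0],[0.1,0,0,-40,0,0,0],[0.1,0,0,-80,0,0,0],[0.1,0,0,-100,0,0,0],[0.1,0,0,-100,0,0,0]]]' | grep -E 'pos|force'
python3 -m pendant '[[[0.1,0,0,0,0,0,0],[0.1,0,0,0,0,0,0],[0.1,0,0,0,0,0,0],[0.1,0,0,0,0,0,0]]]' | grep -E 'time|force'
python3 -c "
from h import *
snap('scene','s7.png'); im=cv2.imread('pics/s7.png')[140:285,215:355]; cv2.imwrite('pics/s7z.png',cv2.resize(im,None,fx=4,fy=4,interpolation=cv2.INTER_CUBIC))
a=cv2.imread('pics/s6.png');b=cv2.imread('pics/s7.png');print(np.abs(a.astype(int)-b)[232:260,262:295].mean())"
```

```text
eef_pos: [0.5436, 0.0246, 0.3795]
wrist_force: [0.9, -0.4, 0.5]
grasp_force: 0.0
time_s: 16.1
wrist_force: [0.7, 0.3, 0.2]
grasp_force: 0.0
1.8827561327561328
```

View pics/s7z.png

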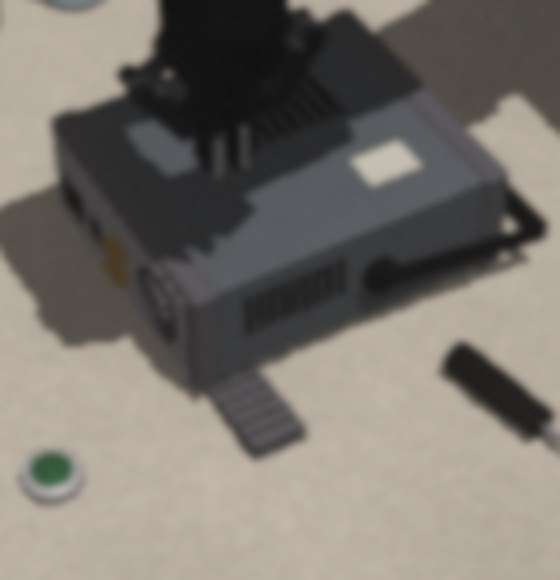

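The wedge, heel at (280,440), and the meter haven't moved since the press, and the gripper is clear above the case. Handing in.

```bash
python3 -c "
from bench import ctrl
print(ctrl.hand_in())"
```

```text
the job is handed in; nothing more can be done
None
```

The wedge is snug and square under the rear left foot, the corner held firm under a 10 N press without sinking, and the job is handed in; no verdict came back.

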